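Stack the washed sample tote on the loaded one

TASK

The empty stack-and-nest tote has been left standing on its end to dry. Lay it gently down onto its base on the bench and let go of it, then take it up again by its rim and stack it on the tote that holds the sample jars, turned end for end to that tote (its blue end over the plain end) so that it sits level on the ledges, clear of the jars, instead of nesting down onto them. Do not let it fall or drop it at any time, keep the jars upright, and leave the loaded tote and everything else on the bench where it is.

Things in the scene. Friction and masses are not known exactly. Their poses are not given: they have to be found in the camera images.
- tote_up: The empty tote, 190 x 124 x 84 mm (own x, y, z), about 0.24 kg. Origin: centre of its underside; x to its blue end, z out of its mouth. Light grey, only the +x end collar is blue. It starts standing on its plain end, blue end up, mouth roughly to the robot and tilted 16 degrees up; top 194 mm, origin 79 mm above the bench. Same model as tote_low.
- tote_low: The loaded tote, same model, about 0.24 kg plus three loose jars, on its base on the bench, any way round. Origin: centre of its underside; x to its blue end, z up. Thin (2 mm) tapering body, outside 165 x 99 mm at the floor (3 mm thick), 174 x 108 mm under the collar. Its inside length at the collar is 174 mm, width 108 mm.
- tote_up_grip_left (a point): Grip on the empty tote: x = 15, y = +58, z = 76 mm in its frame, in the +y long side's collar. The collar is a stiff band 8 mm thick with flat faces parallel to z (y = 54 to 62 mm, z = 54 to 84 mm) to be pinched across with one finger inside the mouth; below z = 54 mm the inner wall steps 2 mm inward. Clear of the ledges for x = -20 to 50 mm.
- tote_up_grip_right (a point): The same grip in the collar of the other long side: x = 15, y = -58, z = 76 mm in the empty tote's frame.
- tote_up_foot (a point): Middle of the edge where the empty tote's floor meets its plain end: x = -82, y = 0, z = 0 mm in its frame. At the start it stands on this edge and on the lower edge of the plain end's collar (x = -95, z = 44 mm). Tipped about 14 degrees over this edge (mouth turning up) it overbalances and falls on its base; laying it down turns it 74 degrees about this edge.
- tote_up_blue_end (a point): Middle of the top edge of the empty tote's blue end: x = 91, y = 0, z = 84 mm in its frame. The end collars are 8 mm thick (x = 87 to 95 mm, z = 44 to 84 mm).
- tote_low_blue_end (a point): Middle of the top edge of the loaded tote's blue end: x = 91, y = 0, z = 84 mm in its frame.
- tote_low_seat (a point): Centre of the loaded tote's four ledges, 66 mm above its underside: the stacked tote's underside centre comes here, with 4.6 mm of play each way inside the collar, whose top is 18 mm higher. Ledges: inside the long walls at x = +62 and -32 mm, y = 38 to 54 mm either side, 16 mm long. A tote facing the same way has grooves that slide over them and nests lower.
- jar0: Sample jar in the loaded tote, orange-brown with white lid, 37 mm across, 50 mm tall, standing loose on the tote's floor; origin at the centre of its underside, own z up.
- jar1: Sample jar in the loaded tote, cream with white lid, 37 mm across, 50 mm tall, standing loose on the tote's floor; origin at the centre of its underside, own z up.
- jar2: Sample jar in the loaded tote, dark red with white lid, 37 mm across, 50 mm tall, standing loose on the tote's floor; origin at the centre of its underside, own z up.
- red_bottle: Bystander: clear screw-cap bottle with red contents and blue cap, 70 mm across, 145 mm tall, standing loose on the bench; origin at the centre of its underside. To be left alone.
- violet_bottle: Bystander: clear screw-cap bottle with dark violet contents and blue cap, 70 mm across, 145 mm tall, standing loose on the bench; origin at the centre of its underside. To be left alone.
- amber_bottle: Bystander: clear screw-cap bottle with amber contents and blue cap, 60 mm across, 125 mm tall, standing loose on the bench; origin at the centre of its underside. To be left alone.
- tube_rack: Bystander: yellow microtube rack, 90 x 210 mm, 38 mm tall with its tubes, standing loose on the bench; origin at the centre of its underside. To be left alone.
- beaker: Bystander: small empty glass beaker, 62 mm across, 65 mm tall, standing loose on the bench; origin at the centre of its underside. To be left alone.
- wash_bottle: Bystander: white wash bottle with red cap and spout, 68 mm across, 160 mm tall, standing loose on the bench; origin at the centre of its underside. To be left alone.
- tip_box: Bystander: blue pipette-tip box with clear lid, 85 x 122 mm, 93 mm tall, standing loose on the bench; origin at the centre of its underside. To be left alone.
Things that resemble listed ones, but are neither listed nor needed, are in the scene too. Leave any pink look-alike of the jar1 alone.

How it is judged:
By the outcome, as a careful person would: the job done as asked, in the order asked, and still so for the second after the job is handed in, with the robot touching nothing.
It also fails if it takes over 67 s, if anything falls off the work surface, if the arm or the gripper's body presses on something with over 40 N, if the wrist force passes 120 N, or if a joint passes its speed limit or range.

ROBOT

A 6-joint arm with a two-finger parallel gripper is mounted at the origin on the work surface. World frame = base frame: x ahead of the robot, y to its left, z up, the work surface at z = 0. Lengths are in m, angles in rad, forces in N, time in s.
With the tool pointing down it reaches from about 0.275 to 0.75 m from the base axis. Payload 10.2 kg.
Tool frame: the origin (TCP) lies midway between the tips of the shut fingers; the grasp point (between the pads) lies bot.tcp_to_grasp behind it (bot.tcp_to_grasp is the distance from the TCP to the grasp point, in m); z points along the fingers, y is the line along which they close (so a half turn about z gives the same grasp; the last joint's range is limited). The gripper opens to 85 mm and grips with 20 to 120 N. Pads are 22 mm wide; open, the fingers measure 114 mm over their backs; the gripper's body (76 mm by 85 mm) begins 54 mm behind the grasp point. The pads swing forward as they close: fully open they stand 13 mm farther back than shut.
Start: joints at [-1.488, 0.313, 1.498, -0, 1.331, -0.223], TCP at [0.158, -0.501, 0.231] pointing down, gripper open.
Joint ranges: [-2.94, 2.94], [-0.97, 2.17], [0.19, 2.56], [-1.23, 4.37], [0.02, 3.11], [-2.88, 2.88]. Speed limits (rad/s): [2.39, 2.39, 3.01, 3.14, 3.14, 3.14].

INTERFACE

Orientations are given as a unit quaternion [x, y, z, w].
In Python, from workcell import readout, imaging, bot, search_frame, landmark_of gives the robot as it stands. The module is installed in compiled form; this text tells all that it offers.
- The arm moves only by the shell command python3 -m inch 'ROWS' [FORCE]. ROWS is JSON, a list of rows, each a list of 5 numbers: the opening, from 0 (shut) to 1 (fully open), then the shift along the tool's x, y, z scaled (see below), then the turn about the tool's z scaled (see below). In form: [[claw, dx, dy, dz, twist], ...]. A call has exactly 10 rows; each row shifts and turns the commanded pose from where the row before left it, along the tool's axes as they then stand; what a row does not reach is not made up. The controller multiplies each number of a shift by 500 mm and each number of a turn by 360 degrees. A row lasts 1/8 s, in which the tool goes at most 62.5 mm and 10.7 degrees, less where a joint would pass 70% of its speed; a pose out of reach is approached as far as the arm can. A call with a number of a shift or a turn outside -1 to 1 is refused whole. A call with a gripper value outside its range is refused whole. The fingers move at their own pace and stop on an object; FORCE is the grip in N (left out, the last holds). Time passes only in rows, so rows that do not move let the fingers close, or fill a call up. It gives the time, the measured TCP pose, the force, the opening and the grip force at its end, in the units of the state.
- readout.observe(): the state, without advancing time (a new reading comes with each control period).
- imaging.read_camera(name): name is "side" or "top" or "wrist"; returns the picture (384x512x3 uint8, red, green, blue); there is no depth.
- imaging.camera_model(name): a dict with "mtx" (3x3 intrinsics, pixels), "eye" and "attitude" of the camera in the world; the wrist camera has in their place "T_tool_cam" (4x4, takes a point from camera to tool coordinates, whose origin is the TCP and whose axes are the flange's). Camera axes: x right, y up, looking along -z (the intrinsics and any distortion apply to the point x, -y, -z); pixel columns grow to the right and rows downward; lengths in m; the calibration is good to about 2 mm. A picture is of the moment at which its call begins: read the wrist's pose just before it. camera_model takes no time and is no camera call.
- bot.job_done(): hands the job in; it is judged then, once.
Trained networks look in the newest picture that a camera, given by its name, has taken for a name from the list of things; names that differ only in an ending like _2 or _b are one class to them, and where a whole thing is asked for, a point or a joint stands for the part that bears it (a point fixed in the world has none). Each returns a list of dicts, best first, with "confidence" (0 to 1); they miss things now and then, are a little off and sometimes report something else, mostly with a low value. They report only what shows in the picture. A call takes as long as a camera call. They do not tell look-alikes from the thing itself.
- search_frame(thing, camera): "point" ([x, y, z] in m, in the coordinates of the camera as it stood for that picture, good to about 4 mm: the middle of the surface that is visible of it).
- landmark_of(thing, camera): "point" ([x, y, z] in m, in the coordinates of the camera as it stood for that picture, good to about 4 mm: a listed point, or the origin of a listed thing).
The state is a dict: "time": time; "joint_pos": joint angles; "dq": joint speeds; "joint_efforts": joint torques, N m; "ee_pos": TCP position; "eef_rot": TCP orientation; "force": force on the tool from outside, world axes, zero at the start; "ft_torque": the same for the moment, N m; "gripper_width": opening from 0.0 (shut) to 1.0 (fully open); "grasp_force": force on a finger pad.
Only numpy, scipy, OpenCV 4.12 (cv2) and the standard library are available. Lean on these libraries where they do the work, as an engineer would, in place of code of your own. Each camera call takes 0.05 s, during which the arm holds its last target. There are 200 camera calls.

## Working session

There is one attempt and no reset: what is moved stays moved. The work goes in short steps, Python scripts to look and compute and a shell command to move; the robot and the scene stay as the last step left them, time stands still between calls to the robot, and variables do not carry over. Pictures are saved under pics/ and viewed, at most 10 in all, crops included, and the job is handed in when it is done.

```bash
mkdir -p pics; cat > h.py <<'E'
import numpy as np, cv2
from scipy.spatial.transform import Rotation as R
from workcell import readout, imaging, bot, search_frame, landmark_of
def campose(c):
    m=imaging.camera_model(c)
    if c=="wrist":
        s=readout.observe(); T=np.eye(4); T[:3,:3]=R.from_quat(s["eef_rot"]).as_matrix(); T[:3,3]=s["ee_pos"]
        return T@np.array(m["T_tool_cam"])
    a=np.array(m["attitude"]); T=np.eye(4)
    T[:3,:3]=R.from_quat(a).as_matrix() if a.size==4 else a
    T[:3,3]=m["eye"]; return T
def snap(c,f=None):
    T=campose(c); im=imaging.read_camera(c)
    if f: cv2.imwrite(f"pics/{f}.png",im[:,:,::-1])
    return T,im
def w(T,p): return (T[:3,:3]@np.array(p)+T[:3,3])
def look(things,c,T,fn=landmark_of,n=2):
    for t in things:
        for d in fn(t,c)[:n]: print(c,t,round(d["confidence"],2),(w(T,d["point"])*1000).round(0))
E
cat > a.py <<'E'
from h import *
print(readout.observe()); print(bot.tcp_to_grasp); print(imaging.camera_model("top"))
ims=[]
for c in ["side","top"]:
    T,im=snap(c,"s0"+c); ims.append(im)
    look(["tote_up","tote_low","tote_up_grip_left","tote_up_grip_right","tote_up_foot","tote_up_blue_end","tote_low_blue_end","tote_low_seat","jar0","jar1","jar2","red_bottle","violet_bottle","amber_bottle","tube_rack","beaker","wash_bottle","tip_box"],c,T)
E
python3 a.py
```

```text
{'time': 0.0, 'joint_pos': array([-1.48841065e+00,  3.13450620e-01,  1.49843966e+00, -4.88127377e-05,
        1.33103482e+00, -2.23413874e-01]), 'dq': array([ 0.00094009,  0.00114161, -0.00181119, -0.00028082, -0.00044335,
        0.00124884]), 'joint_efforts': array([-9.18472360e-04, -4.12266111e+01, -2.59744012e+01, -2.57934053e-04,
        4.08306776e-03, -7.87425506e-06]), 'ee_pos': array([ 0.15800115, -0.50037782,  0.2307338 ]), 'eef_rot': array([ 9.88332480e-01,  1.52310424e-01,  2.32937769e-05, -6.66237840e-04]), 'force': array([ 0.10799172, -0.08809965,  0.29642409]), 'ft_torque': array([-0.0171831 ,  0.02102272,  0.02382972]), 'grasp_force': 0.0, 'gripper_width': 0.9954590135085283}
0.0187
{'mtx': array([[367.02549198,   0.        , 255.46526364],
       [  0.        , 367.02549198, 189.53236243],
       [  0.        ,   0.        ,   1.        ]]), 'eye': array([0.47269546, 0.00270757, 1.31150183]), 'attitude': array([-0.03169404,  0.03967939,  0.70935842, -0.70301612])}
side tote_up 0.82 [ 528. -233.   79.]
side tote_low 0.95 [523. 160.   4.]
side tote_up_grip_left 0.96 [ 
[... 977 characters left out ...]
_up_grip_left 0.57 [ 487. -162.  114.]
top tote_up_grip_right 0.73 [ 438. -267.  113.]
top tote_up_grip_right 0.59 [813.   3.   1.]
top tote_up_blue_end 0.79 [ 480. -219.  190.]
top tote_low_blue_end 0.86 [597. 223.  79.]
top jar0 0.7 [352. 180.  -0.]
top jar0 0.66 [566. 203.  -0.]
top jar1 0.7 [352. 180.  -0.]
top jar1 0.66 [566. 203.  -0.]
top jar2 0.7 [352. 180.  -0.]
top jar2 0.66 [566. 203.  -0.]
top red_bottle 0.85 [777. 232.  -0.]
top violet_bottle 0.64 [ 778. -193.   -3.]
top amber_bottle 0.78 [431. 472.  -3.]
top tube_rack 0.74 [812.   3.  -5.]
top beaker 0.83 [424.  -8.   3.]
top wash_bottle 0.64 [ 440. -476.   -6.]
top tip_box 0.82 [586. 451.   1.]
top tip_box 0.4 [529. 162.  64.]
```

View pics/s0side.png

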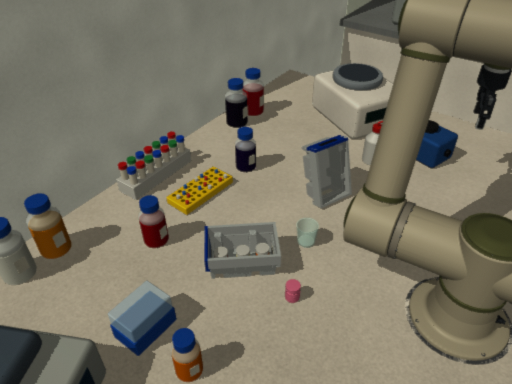

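View pics/s0top.png

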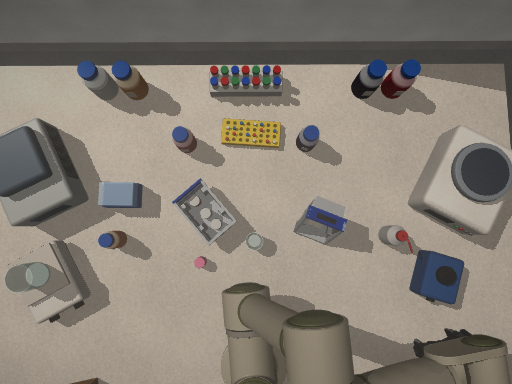

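The side view shows tote_up standing at about (328,170) and the loaded tote at about (242,248), with its blue end to the left. The top view has tote_up at (322,218) with its blue edge to the upper right, and tote_low at (204,212) with its blue end at the upper left. The network estimates agree with both pictures. I'll raise and turn the tool first, then look with the wrist camera.

```bash
cat >> h.py <<'E'
def yaw(s=None):
    s=s or readout.observe(); y=R.from_quat(s["eef_rot"]).as_matrix()[:,1]; return np.degrees(np.arctan2(y[1],y[0]))
def plan(x,y,z,psi=None,tcp=None):
    "scaled tool shift from the measured TCP to x,y,z [mm] and the turn to heading psi [deg]"
    s=readout.observe(); M=R.from_quat(s["eef_rot"]).as_matrix()
    d=M.T@(np.array([x,y,z])/1e3-s["ee_pos"])/.5
    print("shift",d.round(4),"twist",None if psi is None else round(-((psi-yaw(s)+180)%360-180)/360,4),"t",round(s["time"],2),"tcp",(s["ee_pos"]*1e3).round(1),"yaw",round(yaw(s),1))
E
python3 -m inch '[[1,0,0,-0.03,-0.029],[1,0,0,-0.03,-0.029],[1,0,0,-0.03,-0.029],[1,0,0,-0.03,-0.029],[1,0,0,-0.03,-0.029],[1,0,0,-0.03,-0.029],[1,0,0,-0.03,-0.029],[1,0,0,-0.03,-0.029],[1,0,0,-0.03,-0.029],[1,0,0,-0.03,-0.029]]' 20
python3 -c "
from h import *
plan(400,-180,400,66); print(imaging.camera_model('wrist'), readout.observe()['joint_pos'])"
```

```text
time: 3.15
ee_pos: [0.158, -0.5006, 0.3818]
eef_rot: [0.483, 0.876, 0.0, -0.0]
force: [-0.4, 1.0, -0.5]
gripper_width: 0.999
grasp_force: 0.0
shift [ 0.2839  0.7515 -0.0364] twist -0.0937 t 3.15 tcp [ 158.  -500.6  381.8] yaw 32.3
{'mtx': array([[323.67889681,   0.        , 258.72244554],
       [  0.        , 323.67889681, 191.36588733],
       [  0.        ,   0.        ,   1.        ]]), 'T_tool_cam': array([[ 8.93906847e-04,  9.59508698e-01,  2.81677580e-01,
         7.12171114e-02],
       [ 9.99999088e-01, -5.72524156e-04, -1.22325719e-03,
        -8.18789900e-04],
       [-1.01245869e-03,  2.81678417e-01, -9.59508335e-01,
        -1.41590430e-01],
       [ 0.00000000e+00,  0.00000000e+00,  0.00000000e+00,
         1.00000000e+00]])} [-1.48837889e+00  2.59639148e-01  1.18429540e+00 -1.29328748e-05
  1.69769100e+00 -2.05151509e+00]
```

```bash
python3 -m inch '[[1,0.0284,0.0752,0,0],[1,0.0284,0.0752,0,0],[1,0.0284,0.0752,0,0],[1,0.0284,0.0752,0,0],[1,0.0284,0.0752,0,0],[1,0.0284,0.0752,0,0],[1,0.0284,0.0752,-0.01,0],[1,0.0284,0.0752,-0.01,0],[1,0.0284,0.0752,-0.01,0],[1,0.0284,0.0752,-0.01,0]]'
python3 -m inch '[[1,0,0,0,-0.0235],[1,0,0,0,-0.0235],[1,0,0,0,-0.0235],[1,0,0,0,-0.0235],[1,0,0,0,0],[1,0,0,0,0],[1,0,0,0,0],[1,0,0,0,0],[1,0,0,0,0],[1,0,0,0,0]]'
cat > b.py <<'E'
from h import *
plan(470,-200,300,66)
ts=["tote_up","tote_up_grip_left","tote_up_grip_right","tote_up_foot","tote_up_blue_end"]
for c in ["wrist","wrist","top","top","side","side"]:
    T,im=snap(c,"s1"+c)
    look(ts,c,T,n=1)
E
python3 b.py
```

```text
time: 4.4
ee_pos: [0.4027, -0.1801, 0.4016]
eef_rot: [0.485, 0.874, -0.0, 0.0]
force: [0.4, -0.3, -0.0]
gripper_width: 1.0
grasp_force: 0.0
time: 5.65
ee_pos: [0.4021, -0.1813, 0.4013]
eef_rot: [0.21, 0.978, -0.0, 0.0]
force: [0.5, -0.6, -0.7]
gripper_width: 0.996
grasp_force: 0.0
shift [-0.1391  0.0218  0.2026] twist -0.0007 t 5.65 tcp [ 402.1 -181.3  401.3] yaw 65.7
wrist tote_up 0.79 [ 531. -241.   78.]
wrist tote_up_grip_left 0.79 [ 484. -162.  110.]
wrist tote_up_grip_right 0.84 [ 441. -270.  115.]
wrist tote_up_foot 0.92 [ 508. -225.   -1.]
wrist tote_up_blue_end 0.72 [ 482. -219.  189.]
wrist tote_up 0.74 [ 533. -240.   75.]
wrist tote_up_grip_left 0.91 [ 486. -164.  112.]
wrist tote_up_grip_right 0.71 [ 438. -269.  113.]
wrist tote_up_foot 0.62 [ 508. -231.   -1.]
wrist tote_up_blue_end 0.85 [ 481. -218.  187.]
top tote_up 0.75 [ 533. -240.   78.]
top tote_up_grip_left 0.57 [ 491. -160.  111.]
top tote_up_grip_right 0.73 [ 442. -268.  115.]
top tote_up_foot 0.79 [ 513. -232.    2.]
top tote_up_blue_end 0.87 [ 481. -222.  187.]
top tote_up 0.91 [ 529. -239.   76.]
top tote_up_grip_left 0.73 [ 490. -158.  112.]
top tote_up_grip_right 0.76 [ 442. -267.  112.]
top tote_up_foot 0.6 [ 505. -234.    4.]
top tote_up_blue_end 0.94 [ 482. -221.  188.]
side tote_up 0.94 [ 525. -234.   83.]
side tote_up_grip_left 0.95 [ 488. -159.  121.]
side tote_up_grip_right 0.88 [ 447. -269.  112.]
side tote_up_foot 0.56 [ 506. -229.    3.]
side tote_up_blue_end 0.81 [ 479. -218.  194.]
side tote_up 0.87 [ 531. -232.   84.]
side tote_up_grip_left 0.58 [ 488. -157.  119.]
side tote_up_grip_right 0.95 [ 442. -264.  116.]
side tote_up_foot 0.82 [ 503. -232.    2.]
side tote_up_blue_end 0.69 [ 477. -217.  191.]
```

View pics/s1wrist.png

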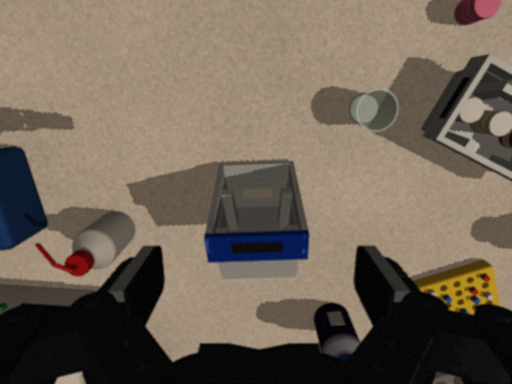

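The wrist view shows tote_up with its mouth toward the camera: blue collar at (257,247) and side collars at about (213,205) and (298,205). The fitted foot is at (508.5,-231) and the lay direction is -23°. I'll approach from the mouth side.

```bash
python3 -c "
from h import *
plan(457.6,-146.3,150,67)"
```

```text
shift [-0.0725  0.1095  0.5026] twist -0.0034 t 7.45 tcp [ 402.1 -181.3  401.3] yaw 65.8
```

```bash
python3 -m inch '[[1,0,0,0,-0.0034],[1,-0.024,0.0365,0.05,0],[1,-0.024,0.0365,0.06,0],[1,-0.0245,0.0365,0.06,0],[1,0,0,0.08,0],[1,0,0,0.08,0],[1,0,0,0.08,0],[1,0,0,0.06,0],[1,0,0,0.0326,0],[1,0,0,0,0]]' 20
python3 -c "
from h import *
T,im=snap('wrist','s2')
look(['tote_up_grip_left','tote_up_blue_end','tote_up'],'wrist',T,n=1)
f=np.array([.9205,-.3907]);y=np.array([.3907,.9205]);F=np.array([508.5,-231])
plan(*(F-48*f+58*y),130,67)"
```

```text
time: 8.7
ee_pos: [0.4565, -0.1449, 0.1492]
eef_rot: [0.199, 0.98, 0.0, -0.001]
force: [-0.1, -0.2, 1.2]
gripper_width: 1.0
grasp_force: 0.0
wrist tote_up_grip_left 0.96 [ 487. -164.  110.]
wrist tote_up 0.84 [ 532. -242.   77.]
shift [-0.0652 -0.0017  0.0419] twist -0.0 t 8.9 tcp [ 457.3 -145.3  150.9] yaw 67.0
```

View pics/s2.png

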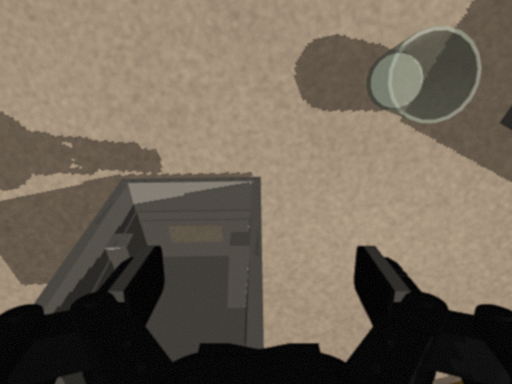

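The wrist view shows the left side collar at column 255, midway between the finger tips at columns 159 and 360, so the pinch is centred to about 1.5 mm. I'll descend, slide in and pinch at 20 N.

```bash
python3 -m inch '[[1,0,-0.004,0.0419,0],[1,-0.013,0,0,0],[1,-0.013,0,0,0],[1,-0.013,0,0,0],[1,-0.013,0,0,0],[1,-0.0132,0,0,0],[1,0,0,0,0],[0.5,0,0,0,0],[0.3,0,0,0,0],[0.2,0,0,0,0]]' 20
python3 -m inch '[[0,0,0,0,0],[0,0,0,0,0],[0,0,0,0,0],[0,0,0,0,0],[0,0,0,0,0],[0,0,0,0,0],[0,0,0,0,0],[0,0,0,0,0],[0,0,0,0,0],[0,0,0,0,0]]' 20
python3 -c "
from h import *
s=readout.observe();print(s['force'],s['ft_torque'])
T,im=snap('side','s3'); cv2.imwrite('pics/s3c.png',cv2.resize(im[100:240,250:430,::-1],None,fx=4,fy=4))
look(['tote_up_foot','tote_up_blue_end','tote_up'],'side',T,n=1)
f=np.array([.9205,-.3907]);y=np.array([.3907,.9205]);F=np.array([508.5,-231])
d=s['ee_pos'][:2]*1e3-F; print('f,y,z of tcp',d@f,d@y,s['ee_pos'][2])"
```

```text
time: 10.15
ee_pos: [0.486, -0.1597, 0.1291]
eef_rot: [0.199, 0.98, -0.0, -0.0]
force: [-0.3, 0.5, 0.1]
gripper_width: 0.377
grasp_force: 0.0
time: 11.4
ee_pos: [0.4861, -0.1596, 0.1291]
eef_rot: [0.199, 0.98, 0.0, 0.0]
force: [-0.2, 2.1, 3.4]
gripper_width: 0.087
grasp_force: 23.5
[-0.16154607  2.05817626  3.3995718 ] [0.18977798 0.02036427 0.04828603]
side tote_up_foot 0.86 [ 507. -230.    1.]
side tote_up_blue_end 0.91 [ 477. -220.  192.]
side tote_up 0.83 [ 529. -233.   84.]
f,y,z of tcp -48.490309582632136 56.94664914010649 0.12910240524170608
```

View pics/s3c.png

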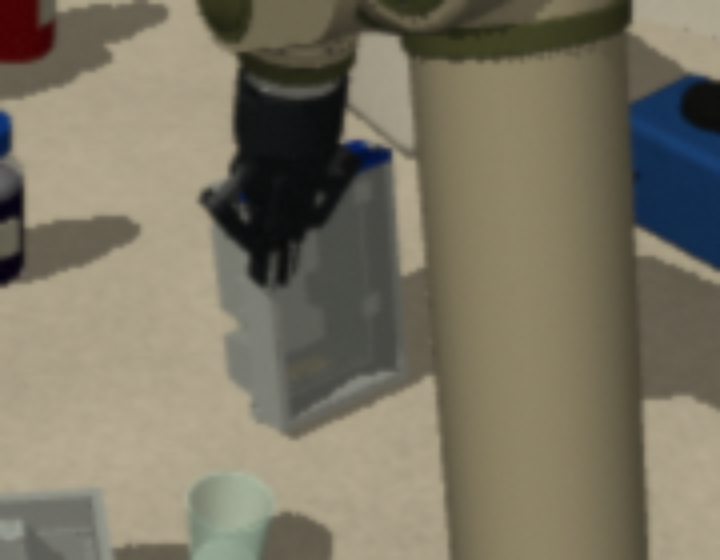

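```bash
python3 -m inch '[[0,-0.004,0,-0.001,0],[0,-0.004,0,-0.001,0],[0,-0.004,0,-0.001,0],[0,-0.004,0,-0.001,0],[0,-0.004,0,-0.0008,0],[0,-0.004,0,-0.0008,0],[0,-0.004,0,-0.0006,0],[0,-0.004,0,-0.0006,0],[0,-0.004,0,-0.0005,0],[0,-0.004,0,-0.0005,0]]' 20
cat > c.py <<'E'
from h import *
import sys
s=readout.observe()
T,im=snap('side'); cv2.imwrite('pics/%s.png'%sys.argv[1],cv2.resize(im[100:240,250:430,::-1],None,fx=4,fy=4))
ts=['tote_up_foot','tote_up_blue_end','tote_up']
look(ts,'side',T,n=1); T,im=snap('top'); look(ts,'top',T,n=1)
f=np.array([.9205,-.3907]);y=np.array([.3907,.9205]);F=np.array([508.5,-231])
d=s['ee_pos'][:2]*1e3-F; print('f,y,z of tcp',d@f,d@y,s['ee_pos'][2],s['force'],s['ft_torque'])
E
python3 c.py s4
```

```text
time: 12.85
ee_pos: [0.5046, -0.1676, 0.133]
eef_rot: [0.199, 0.98, 0.0, -0.0]
force: [-0.8, -0.0, -2.7]
gripper_width: 0.087
grasp_force: 22.7
side tote_up_foot 0.7 [ 523. -237.    5.]
side tote_up_blue_end 0.81 [ 498. -225.  195.]
side tote_up 0.73 [ 544. -245.   85.]
top tote_up_blue_end 0.7 [ 501. -228.  194.]
top tote_up 0.71 [ 550. -247.   81.]
f,y,z of tcp -28.3647402657934 56.884996928200074 0.13295912113212197 [-0.76401089 -0.03548313 -2.72427915] [ 0.17786752 -0.01800456  0.04602502]
```

The tote lifted about 4 mm and moved without turning, so the pads hold it too firmly. I'll set it back down, loosen the pads to a loose cage, and push on the blue rim to pre-tip it by less than 10°, which is stable.

```bash
python3 -m inch '[[0,0,0,0.0015,0],[0,0,0,0.0015,0],[0,0,0,0.0015,0],[0,0,0,0.0015,0],[0,0,0,0.0015,0],[0,0,0,0.0005,0],[0,0,0,0,0],[0.1,0,0,0,0],[0.13,0,0,0,0],[0.13,0,0,0,0]]' 20
python3 c.py s5
```

```text
time: 14.5
ee_pos: [0.5045, -0.1677, 0.1289]
eef_rot: [0.2, 0.98, -0.0, -0.0]
force: [-0.3, -0.0, -0.4]
gripper_width: 0.135
grasp_force: 0.0
side tote_up_foot 0.69 [ 525. -238.    4.]
side tote_up_blue_end 0.71 [ 497. -226.  195.]
side tote_up 0.7 [ 544. -241.   82.]
top tote_up_blue_end 0.55 [ 498. -229.  188.]
top tote_up 0.8 [ 553. -245.   78.]
f,y,z of tcp -28.46106869286103 56.70056053466569 0.12886417650383944 [-0.31154214 -0.04002851 -0.43995582] [ 0.00563035  0.0364484  -0.00168773]
```

View pics/s5.png

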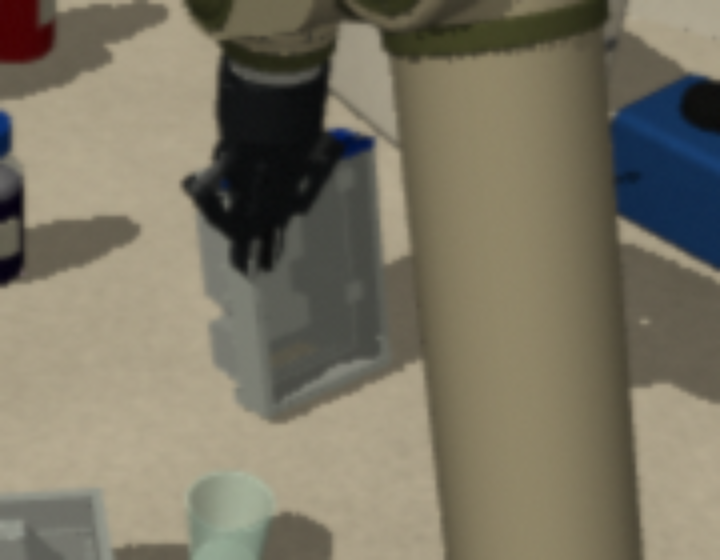

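The side crop shows the tote standing freely on its end (base corner near (270,412)), with the fingers loosely around its left collar.

```bash
python3 -m inch '[[0.13,0,0,-0.005,0],[0.13,0,0,-0.005,0],[0.13,-0.005,0,0,0],[0.13,-0.005,0,0,0],[0.13,-0.005,0,0,0],[0.13,-0.005,0,0,0],[0.13,-0.005,0,0,0],[0.13,-0.005,0,0,0],[0.13,-0.005,0,0,0],[0.13,-0.005,0,0,0]]' 20
python3 c.py s6
```

```text
time: 16.15
ee_pos: [0.5231, -0.1754, 0.134]
eef_rot: [0.2, 0.98, 0.0, 0.0]
force: [-1.2, -0.1, -0.6]
gripper_width: 0.132
grasp_force: 0.0
side tote_up_foot 0.59 [ 524. -237.    4.]
side tote_up_blue_end 0.8 [ 513. -236.  195.]
side tote_up 0.75 [ 554. -247.   80.]
top tote_up_foot 0.58 [ 527. -240.    5.]
top tote_up_blue_end 0.72 [ 518. -234.  190.]
top tote_up 0.6 [ 557. -247.   73.]
f,y,z of tcp -8.316298882899808 56.87903528063851 0.13395023737246792 [-1.22122903 -0.07113675 -0.59456042] [0.00026974 0.02363021 0.0326748 ]
```

```bash
python3 -m inch '[[0.13,-0.004,0,0,0],[0.13,-0.004,0,0,0],[0.13,-0.004,0,0,0],[0.13,-0.004,0,0,0],[0.13,-0.004,0,0,0],[0.13,-0.004,0,0,0],[0.13,-0.004,0,0,0],[0,0,0,0,0],[0,0,0,0,0],[0,0,0,0,0]]' 20
python3 c.py s7
```

```text
time: 17.8
ee_pos: [0.5357, -0.1807, 0.1338]
eef_rot: [0.199, 0.98, 0.0, -0.0]
force: [0.6, 0.8, -1.7]
gripper_width: 0.09
grasp_force: 22.7
side tote_up_foot 0.67 [ 521. -235.    2.]
side tote_up_blue_end 0.58 [ 525. -239.  194.]
side tote_up 0.84 [ 555. -247.   79.]
top tote_up_foot 0.69 [ 528. -238.    2.]
top tote_up_blue_end 0.71 [ 531. -243.  191.]
f,y,z of tcp 5.398113013658705 56.899155676719246 0.13382995737534015 [ 0.62455327  0.82473524 -1.69917248] [ 0.07603024 -0.13306703  0.00542678]
```

View pics/s7.png

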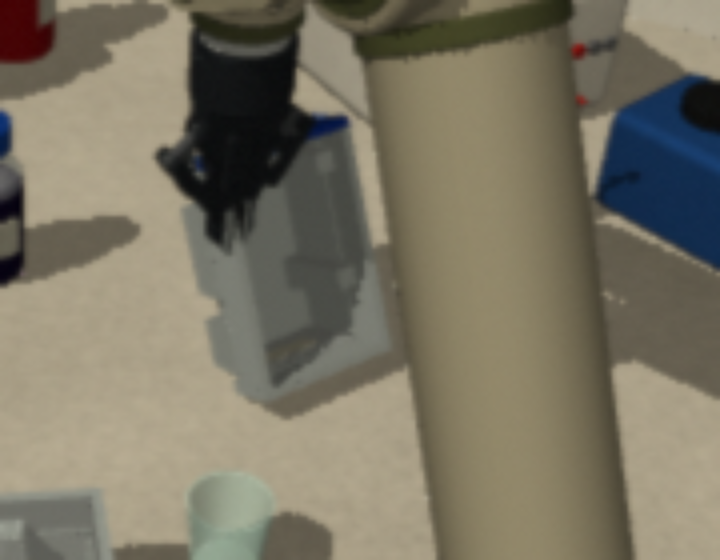

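The crop shows the tote leaning about 10°, its base corner still near (265,398), and the pads clamped on the collar. I'll continue over the foot with light downward pressure.

```bash
python3 -m inch '[[0,0,0,0.002,0],[0,-0.004,0,0.001,0],[0,-0.004,0,0,0],[0,-0.004,0,0,0],[0,-0.004,0,0,0],[0,-0.004,0,0,0],[0,-0.004,0,0,0],[0,-0.004,0,0,0],[0,-0.004,0,0,0],[0,-0.004,0,0,0]]' 20
python3 c.py s8
```

```text
time: 19.45
ee_pos: [0.5527, -0.1876, 0.1333]
eef_rot: [0.199, 0.98, 0.0, 0.0]
force: [-0.8, 2.2, 5.7]
gripper_width: 0.089
grasp_force: 23.4
side tote_up_foot 0.71 [ 523. -240.    3.]
side tote_up 0.66 [ 563. -252.   72.]
top tote_up_foot 0.49 [ 527. -244.    3.]
top tote_up_blue_end 0.57 [ 552. -249.  191.]
top tote_up 0.67 [ 572. -254.   67.]
f,y,z of tcp 23.742347608995836 57.17690068621195 0.13330835316656595 [-0.77281466  2.16886235  5.72756278] [0.53768186 0.34382845 0.01837616]
```

```bash
python3 -m inch '[[0,-0.0108,0,0.0006,0],[0,-0.0108,0,0.0009,0],[0,-0.0108,0,0.0012,0],[0,-0.0108,0,0.0015,0],[0,-0.0098,0,0.002,0],[0,-0.0098,0,0.0023,0],[0,-0.0098,0,0.0026,0],[0,-0.0098,0,0.003,0],[0,-0.0094,0,0.0035,0],[0,-0.0094,0,0.0038,0]]' 20
python3 c.py s9
```

```text
time: 21.1
ee_pos: [0.5993, -0.2078, 0.1216]
eef_rot: [0.2, 0.98, 0.0, 0.0]
force: [2.1, 3.0, 3.9]
gripper_width: 0.09
grasp_force: 22.2
side tote_up_foot 0.66 [ 521. -240.    3.]
side tote_up_blue_end 0.86 [ 603. -274.  175.]
side tote_up 0.79 [ 583. -261.   55.]
top tote_up_blue_end 0.43 [ 605. -270.  169.]
top tote_up 0.57 [ 588. -265.   48.]
f,y,z of tcp 74.4866039480057 56.861469027207754 0.12160919278124181 [2.06170659 3.03984401 3.86955973] [ 0.58075444 -0.01246086 -0.05942195]
```

```bash
python3 -m inch '[[0,-0.0088,0,0.0037,0],[0,-0.0088,0,0.0037,0],[0,-0.009,0,0.0048,0],[0,-0.009,0,0.0048,0],[0,-0.0085,0,0.0053,0],[0,-0.0085,0,0.0053,0],[0,-0.0082,0,0.0059,0],[0,-0.0082,0,0.0059,0],[0,-0.0077,0,0.0065,0],[0,-0.0077,0,0.0065,0]]' 20
python3 c.py s10
```

```text
time: 22.75
ee_pos: [0.6379, -0.2243, 0.0952]
eef_rot: [0.199, 0.98, -0.0, -0.0]
force: [-1.4, 1.1, 1.5]
gripper_width: 0.092
grasp_force: 24.7
side tote_up_foot 0.53 [ 596. -267.   31.]
side tote_up_blue_end 0.64 [424.   1.   1.]
side tote_up 0.94 [ 594. -268.   30.]
top tote_up_blue_end 0.71 [ 653. -292.  135.]
top tote_up 0.5 [774. 233.  -3.]
f,y,z of tcp 116.48307375464199 56.6805903765607 0.09524712714869907 [-1.37409454  1.08652744  1.46134644] [ 0.31807108  0.52444315 -0.07998781]
```

```bash
python3 -m inch '[[0,-0.0072,0,0.007,0],[0,-0.0072,0,0.007,0],[0,-0.0068,0,0.0075,0],[0,-0.0068,0,0.0075,0],[0,-0.0062,0,0.008,0],[0,-0.0062,0,0.008,0],[0,-0.005,0,0.0074,0],[0,0,0,0,0],[0,0,0,0,0],[0,0,0,0,0]]' 20
python3 c.py s11
```

```text
time: 24.4
ee_pos: [0.6587, -0.233, 0.0693]
eef_rot: [0.2, 0.98, -0.0, 0.0]
force: [0.1, -0.1, -1.5]
gripper_width: 0.09
grasp_force: 25.1
side tote_up_foot 0.65 [ 526. -238.    4.]
side tote_up_blue_end 0.91 [ 680. -303.  108.]
side tote_up 0.74 [ 601. -268.   11.]
top tote_up 0.4 [ 776. -192.   -1.]
f,y,z of tcp 139.04130150175237 56.820789632595165 0.06931506297271961 [ 0.06157303 -0.0997637  -1.50794347] [ 0.15229289  0.07580875 -0.01413317]
```

View pics/s11.png

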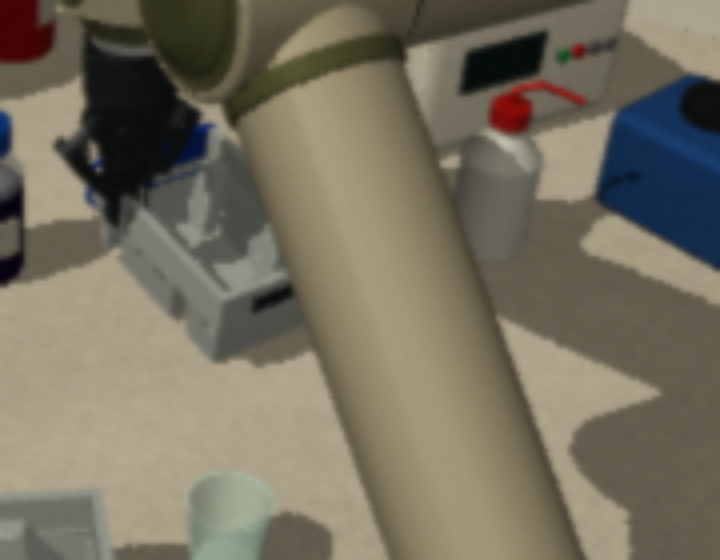

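The crop shows the tote nearly down: the plain end is on the bench near (220,355) and the blue end still about 8° up. I'll lower it the rest of the way.

```bash
python3 -m inch '[[0,-0.0015,0,0.0042,0],[0,-0.0015,0,0.0042,0],[0,-0.0015,0,0.0042,0],[0,-0.0015,0,0.0042,0],[0,-0.0015,0,0.0042,0],[0,-0.0015,0,0.0042,0],[0,-0.001,0,0.0035,0],[0,0,0,0,0],[0,0,0,0,0],[0,0,0,0,0]]' 20
python3 c.py s12
```

```text
time: 26.05
ee_pos: [0.6631, -0.2351, 0.0552]
eef_rot: [0.199, 0.98, -0.0, -0.0]
force: [1.3, -1.3, 5.5]
gripper_width: 0.092
grasp_force: 24.7
side tote_up_foot 0.78 [ 524. -242.    3.]
side tote_up_blue_end 0.79 [ 683. -306.   87.]
side tote_up 0.67 [523. 168.  65.]
f,y,z of tcp 143.93950214704097 56.68740558452885 0.05520844645668333 [ 1.28600413 -1.34419206  5.53217953] [0.00634264 0.08508728 0.13037458]
```

```bash
python3 -m inch '[[0,0,0,0.0015,0],[0,0,0,0.0015,0],[0,0,0,0,0],[0,0,0,0,0],[0,0,0,0,0],[0,0,0,0,0],[0,0,0,0,0],[0,0,0,0,0],[0,0,0,0,0],[0,0,0,0,0]]' 20
python3 c.py s13
```

```text
time: 27.7
ee_pos: [0.6632, -0.235, 0.0552]
eef_rot: [0.199, 0.98, -0.0, 0.0]
force: [-3.2, 1.0, 14.9]
gripper_width: 0.093
grasp_force: 25.9
side tote_up_foot 0.88 [ 524. -237.    4.]
side tote_up_blue_end 0.94 [ 684. -307.   87.]
side tote_up 0.92 [ 599. -267.    2.]
top tote_up 0.17 [526. 161.   2.]
f,y,z of tcp 143.9734045738692 56.76199749192892 0.055150108702493705 [-3.2293933   0.96250873 14.857511  ] [0.23683027 0.75251483 0.06594066]
```

```bash
python3 -m inch '[[0,0,0,-0.005,0],[0,0,0,0,0],[0.12,0,0,0,0],[0.2,0,0,0,0],[0.5,0,0,0,0],[0.5,0,0,0,0],[0.5,0,0,-0.02,0],[0.5,0,0,-0.05,0],[0.5,0,0,-0.09,0],[0.5,0,0,-0.09,0]]' 20
python3 -m inch '[[0.5,0.04,-0.03,0,0],[0.5,0.06,-0.03,0,0],[0.5,0.06,-0.03,0,0],[0.5,0.06,-0.026,0,0],[0.5,0,0,0,0],[0.5,0,0,0,0],[0.5,0,0,0,0],[0.5,0,0,0,0],[0.5,0,0,0,0],[0.5,0,0,0,0]]' 20
python3 -c "
from h import *
for k in range(2):
    T,im=snap('wrist','s14')
    look(['tote_up','tote_up_grip_left','tote_up_grip_right','tote_up_blue_end'],'wrist',T,n=1)
T,im=snap('top','s14t')
look(['tote_up','tote_up_grip_left','tote_up_grip_right','tote_up_blue_end','tote_low','tote_low_seat','tote_low_blue_end'],'top',T,n=1)
plan(600,-268,150,67)"
```

```text
time: 29.35
ee_pos: [0.6632, -0.235, 0.1833]
eef_rot: [0.2, 0.98, -0.0, 0.0]
force: [1.2, 0.2, 0.0]
gripper_width: 0.498
grasp_force: 0.0
time: 30.6
ee_pos: [0.5394, -0.2453, 0.1809]
eef_rot: [0.199, 0.98, 0.0, -0.0]
force: [-0.2, 0.1, -0.1]
gripper_width: 0.497
grasp_force: 0.0
wrist tote_up 0.72 [ 603. -272.   -2.]
wrist tote_up_grip_left 0.65 [ 603. -272.   -2.]
wrist tote_up 0.85 [ 601. -272.    1.]
wrist tote_up_blue_end 0.89 [ 688. -310.   84.]
top tote_up 0.62 [424.  -7.   2.]
top tote_up_grip_left 0.92 [ 638. -224.   76.]
top tote_up_blue_end 0.88 [ 689. -308.   81.]
top tote_low 0.89 [526. 160.  -1.]
top tote_low_seat 0.76 [528. 163.  67.]
top tote_low_blue_end 0.6 [598. 223.  81.]
shift [-0.1294  0.0056  0.062 ] twist -0.0 t 31.5 tcp [ 539.4 -245.3  181. ] yaw 67.0
```

View pics/s14.png

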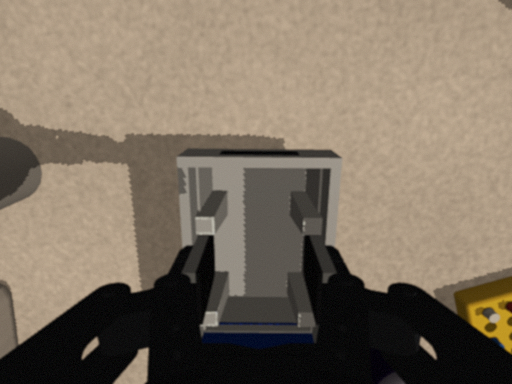

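The wrist view shows the tote lying flat on its base and square to the tool, with the plain end at row 157, columns 180 to 339, and the blue end at row 335. Before regrasping I'll measure tote_low from above.

```bash
python3 -c "
from h import *
plan(515,167,240,67)"
```

```text
shift [ 0.3672  0.7399 -0.118 ] twist -0.0 t 31.5 tcp [ 539.4 -245.3  181. ] yaw 67.0
```

```bash
python3 -m inch '[[0.5,0.0459,0.0925,-0.0148,0],[0.5,0.0459,0.0925,-0.0148,0],[0.5,0.0459,0.0925,-0.0148,0],[0.5,0.0459,0.0925,-0.0148,0],[0.5,0.0459,0.0925,-0.0148,0],[0.5,0.0459,0.0925,-0.0148,0],[0.5,0.0459,0.0925,-0.0148,0],[0.5,0.0459,0.0925,-0.0148,0],[0.5,0,0,0,0],[0.5,0,0,0,0]]' 20
python3 -c "
from h import *
T,im=snap('wrist','s15'); np.save('T15.npy',T)
for k in range(2): look(['tote_low','tote_low_seat','tote_low_blue_end'],'wrist',T,n=1)
plan(621.9,-224.5,181,67)"
```

```text
time: 32.75
ee_pos: [0.515, 0.1667, 0.24]
eef_rot: [0.199, 0.98, -0.0, -0.0]
force: [0.4, 0.3, -0.2]
gripper_width: 0.5
grasp_force: 0.0
wrist tote_low 0.82 [525. 157.  -2.]
wrist tote_low_seat 0.75 [528. 159.  -1.]
wrist tote_low_blue_end 0.69 [591. 222.  84.]
wrist tote_low 0.82 [525. 157.  -2.]
wrist tote_low_seat 0.75 [528. 159.  -1.]
wrist tote_low_blue_end 0.69 [591. 222.  84.]
shift [-0.5028 -0.6357  0.1184] twist -0.0002 t 33.1 tcp [515.2 166.4 240.2] yaw 66.9
```

View pics/s15.png

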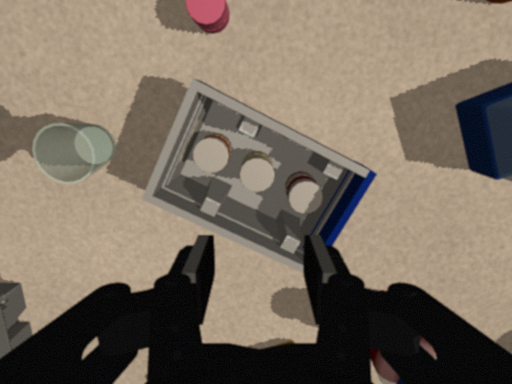

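The view shows tote_low's rim corners at about (195,80), (147,197) and (374,172). The blue end is on the right around (350,210), and the three jars stand upright at (211,153), (257,173) and (304,196). I'll refine the pose by fitting the rim outline to the image edges.

```bash
cat > fit.py <<'E'
from h import *
from scipy.optimize import least_squares, minimize
K=imaging.camera_model('wrist')['mtx']; T=np.load('T15.npy'); im=cv2.imread('pics/s15.png')
def proj(P):
    c=(P/1e3-T[:3,3])@T[:3,:3]; return np.c_[K[0,0]*c[:,0]/-c[:,2]+K[0,2], K[1,1]*-c[:,1]/-c[:,2]+K[1,2]]
def world(p,q):
    c,s=np.cos(p[2]),np.sin(p[2]); q=np.asarray(q,float); return np.c_[p[0]+c*q[:,0]-s*q[:,1],p[1]+s*q[:,0]+c*q[:,1],np.full(len(q),84.)]
# identify corners by trying the hand-read ones
best=[]
px=np.array([[195,80],[147,197],[374,172]])
for sy in (1,-1):
    q=[[-95,62*sy],[-95,-62*sy],[95,62*sy]]
    r=least_squares(lambda p:(proj(world(p,q))-px).ravel(),[525,160,np.radians(40)]); best.append((r.cost,r.x))
best.sort(key=lambda b:b[0]); c0,p0=best[0]; print('corner fit',c0,p0[:2],np.degrees(p0[2]))
g=cv2.GaussianBlur(im,(0,0),1.2).astype(float)
G=sum(np.hypot(cv2.Sobel(g[:,:,k],-1,1,0),cv2.Sobel(g[:,:,k],-1,0,1)) for k in range(3)).astype(np.float32)
t=np.linspace(-.92,.92,80)
def score(p,sep=False):
    out=[]
    for hx,hy in ((95,62),(87,54)):
        for q in (np.c_[t*hx,t*0+hy],np.c_[t*hx,t*0-hy],np.c_[t*0+hx,t*hy],np.c_[t*0-hx,t*hy]):
            u=proj(world(p,q)).astype(np.float32); u=u[u[:,1]<228]
            if len(u)>10: out.append(cv2.remap(G,u[:,0],u[:,1],cv2.INTER_LINEAR).mean())
    return out if sep else -np.mean(out)
r=minimize(lambda d:score(p0+np.array([d[0],d[1],d[2]/80])),[0,0,0],method='Nelder-Mead',options=dict(initial_simplex=[[0,0,0],[3,0,0],[0,3,0],[0,0,3]]))
p=p0+np.array([r.x[0],r.x[1],r.x[2]/80]); print('edge fit',r.fun,score(p0),p[:2],np.degrees(p[2]),np.round(score(p,1)))
E
python3 fit.py
```

```text
corner fit 28.362837035131324 [525.16881557 162.71772158] 40.48887344459026
edge fit -300.2679443359375 -201.7084 [524.24228653 160.52401572] 40.088577748889854 [112. 104. 593. 254. 410. 416. 193. 321.]
```

```bash
python3 -m inch '[[0.5,-0.0559,-0.0706,0.0,0],[0.5,-0.0559,-0.0706,0.01,0],[0.5,-0.0559,-0.0706,0.01,0],[0.5,-0.0559,-0.0706,0.015,0],[0.5,-0.0559,-0.0706,0.015,0],[0.5,-0.0559,-0.0706,0.015,0],[0.5,-0.0559,-0.0706,0.015,0],[0.5,-0.0559,-0.0706,0.015,0],[0.5,-0.0556,-0.0709,0.0234,0],[0.5,0,0,0,0]]' 20
python3 -c "
from h import *
plan(621.9,-224.5,60,67)"
```

```text
time: 34.35
ee_pos: [0.6216, -0.2268, 0.1791]
eef_rot: [0.201, 0.98, 0.0, -0.001]
force: [-0.4, -0.1, -0.0]
gripper_width: 0.5
grasp_force: 0.0
shift [0.0006 0.0045 0.2381] twist -0.0006 t 34.35 tcp [ 621.6 -226.8  179.1] yaw 66.8
```

```bash
python3 -m inch '[[0.5,0,0,0.05,0],[0.5,0,0,0.06,0],[0.5,0,0,0.06,0],[0.5,0,0,0.04,0],[0.5,0,0,0.028,0],[0.5,0,0,0,0],[0.3,0,0,0,0],[0.15,0,0,0,0],[0.1,0,0,0,0],[0,0,0,0,0]]' 20
python3 -m inch '[[0,0,0,0,0],[0,0,0,0,0],[0,0,0,0,0],[0,0,0,0,0],[0,0,0,-0.004,0],[0,0,0,-0.004,0],[0,0,0,-0.01,0],[0,0,0,-0.02,0],[0,0,0,-0.04,0],[0,0,0,-0.04,0]]' 60
python3 -c "
from h import *
s=readout.observe(); print(s['ft_torque'])
plan(621.9,-224.5,240,67)
T,im=snap('side'); look(['tote_up','tote_up_blue_end','tote_up_grip_right'],'side',T,n=1)
T,im=snap('top'); look(['tote_up','tote_up_blue_end','tote_up_grip_right'],'top',T,n=1)"
```

```text
time: 35.6
ee_pos: [0.6226, -0.2238, 0.0628]
eef_rot: [0.199, 0.98, -0.0, 0.001]
force: [1.0, 3.4, 6.0]
gripper_width: 0.087
grasp_force: 21.5
time: 36.85
ee_pos: [0.6222, -0.2239, 0.1222]
eef_rot: [0.2, 0.98, -0.0, 0.0]
force: [-0.5, 0.1, -2.0]
gripper_width: 0.077
grasp_force: 59.3
[ 0.06095202 -0.0475811   0.03489005]
shift [-1.000e-04 -1.300e-03 -2.355e-01] twist -0.0001 t 36.85 tcp [ 622.2 -223.9  122.2] yaw 67.0
side tote_up 0.67 [ 594. -270.   62.]
side tote_up_blue_end 0.84 [ 682. -315.  146.]
side tote_up_grip_right 0.9 [ 588. -335.  136.]
top tote_up 0.49 [ 601. -277.   54.]
```

```bash
python3 -m inch '[[0,0,0,-0.05,0],[0,0,0,-0.07,0],[0,0,0,-0.07,0],[0,0,0,-0.045,0],[0,0,0,0,0.028],[0,0,0,0,0.028],[0,0,0,0,0.028],[0,0,0,0,0.028],[0,0,0,0,0.028],[0,0,0,0,0.028]]' 60
python3 -m inch '[[0,0,0,0,0.028],[0,0,0,0,0.028],[0,0,0,0,0.028],[0,0,0,0,0.028],[0,0,0,0,0.025],[0,0,0,0,0.02],[0,0,0,0,0],[0,0,0,0,0],[0,0,0,0,0],[0,0,0,0,0]]' 60
python3 -c "
from h import *
plan(550.4,106.9,240,-49.9)"
```

```text
time: 38.5
ee_pos: [0.6221, -0.2238, 0.2378]
eef_rot: [0.668, 0.744, -0.0, -0.0]
force: [0.2, 0.3, -1.4]
gripper_width: 0.079
grasp_force: 59.3
time: 39.75
ee_pos: [0.6222, -0.2238, 0.2385]
eef_rot: [0.94, 0.342, 0.0, 0.0]
force: [-1.2, 0.1, -1.9]
gripper_width: 0.082
grasp_force: 59.3
shift [ 0.3155 -0.5988 -0.003 ] twist -0.0002 t 39.75 tcp [ 622.2 -223.8  238.5] yaw -50.0
```

```bash
python3 -m inch '[[0,0.02,-0.035,0,0],[0,0.035,-0.067,0,0],[0,0.04,-0.078,0,0],[0,0.04,-0.078,0,0],[0,0.04,-0.078,0,0],[0,0.04,-0.078,0,0],[0,0.04,-0.078,0,0],[0,0.035,-0.067,0,0],[0,0.0255,-0.0398,0,0],[0,0,0,0,0]]' 60
python3 -m inch '[[0,0,0,0.01,0],[0,0,0,0.02,0],[0,0,0,0.03,0],[0,0,0,0.03,0],[0,0,0,0.02,0],[0,0,0,0.01,0],[0,0,0,0.005,0],[0,0,0,0,0],[0,0,0,0,0],[0,0,0,0,0]]' 60
python3 -c "
from h import *
plan(550.4,106.9,178,-49.9)
ts=['tote_up','tote_up_blue_end','tote_up_grip_right','tote_up_grip_left','tote_low_blue_end']
for c in ['side','top','wrist']:
    T,im=snap(c,'s16'+c); look(ts,c,T,n=2)
x=np.array([-.765,-.644]);y=np.array([.644,-.765]);o=np.array([524.5,161])
for n,q in dict(blue=(91,0),right=(15,-58),left=(15,58)).items(): print(n,o+q[0]*x+q[1]*y)"
```

```text
time: 41.0
ee_pos: [0.5503, 0.1082, 0.2387]
eef_rot: [0.939, 0.343, 0.0, 0.0]
force: [-0.1, -0.8, -3.1]
gripper_width: 0.077
grasp_force: 59.3
time: 42.25
ee_pos: [0.5507, 0.1069, 0.1762]
eef_rot: [0.94, 0.342, 0.0, 0.0]
force: [0.5, 0.3, -2.6]
gripper_width: 0.081
grasp_force: 59.3
shift [-0.0005 -0.0004 -0.0035] twist -0.0003 t 42.25 tcp [550.7 106.9 176.2] yaw -50.0
side tote_up 0.72 [520. 165.  71.]
side tote_up 0.69 [514. 155. 115.]
side tote_up_blue_end 0.56 [446.  94. 199.]
side tote_up_blue_end 0.48 [522. 165.  68.]
side tote_up_grip_right 0.95 [467. 186. 187.]
side tote_up_grip_left 0.86 [542. 101. 195.]
side tote_up_grip_left 0.41 [524. 160.   3.]
side tote_low_blue_end 0.81 [595. 223.  87.]
side tote_low_blue_end 0.6 [426.  -4.   1.]
top tote_up 0.68 [518. 154. 111.]
top tote_up_grip_right 0.58 [461. 188. 187.]
top tote_up_grip_left 0.75 [539.  98. 187.]
top tote_up_grip_left 0.19 [426.  -7.   3.]
wrist tote_up 0.96 [515. 151. 108.]
wrist tote_up 0.74 [459. 185. 187.]
wrist tote_up_grip_right 0.66 [464. 181. 188.]
wrist tote_up_grip_left 0.91 [538.  95. 186.]
wrist tote_up_grip_left 0.54 [462. 183. 188.]
wrist tote_low_blue_end 0.26 [577. 207. 115.]
blue [454.885 102.396]
right [475.673 195.71 ]
left [550.377 106.97 ]
```

The held tote sits about 13.5 mm further along its x than planned, because I made an arithmetic slip in the grip position. I'll correct by +13.5 mm along tool x and check again before lowering.

```bash
python3 -m inch '[[0,0.013,0,0,0],[0,0.014,0,0,0],[0,0,0,0.005,0],[0,0,0,0.01,0],[0,0,0,0.01,0],[0,0,0,0.005,0],[0,0,0,0,0],[0,0,0,0,0],[0,0,0,0,0],[0,0,0,0,0]]' 60
cat > d.py <<'E'
from h import *
x=np.array([-.765,-.644]);y=np.array([.644,-.765]);o=np.array([524.4,160.8])
Q=dict(tote_up=(0,0),tote_up_blue_end=(91,0),tote_up_grip_right=(15,-58),tote_up_grip_left=(15,58))
s=readout.observe(); print((s['ee_pos']*1e3).round(1),s['force'].round(1),s['time'])
for c in ['side','top','wrist']:
    T,im=snap(c,'s17'+c)
    for n,q in Q.items():
        for d in landmark_of(n,c)[:2]:
            p=w(T,d['point'])*1e3; e=p[:2]-(o+q[0]*x+q[1]*y)
            if np.hypot(*e)<25: print(c,n,round(d['confidence'],2),'err x,y',(e@x).round(1),(e@y).round(1),'z',p[2].round())
E
python3 d.py
```

```text
time: 44.4
ee_pos: [0.561, 0.1156, 0.1611]
eef_rot: [0.94, 0.342, 0.0, 0.0]
force: [0.3, 0.4, -2.8]
gripper_width: 0.081
grasp_force: 59.3
[561.  115.6 161.1] [ 0.3  0.4 -2.8] 44.4
side tote_up 0.95 err x,y -2.1 -6.8 z 103.0
side tote_up_blue_end 0.94 err x,y 0.2 1.2 z 185.0
side tote_up_grip_right 0.71 err x,y -2.2 -1.4 z 175.0
side tote_up_grip_left 0.63 err x,y 0.7 -2.5 z 178.0
top tote_up 0.83 err x,y -2.0 -1.8 z 96.0
top tote_up_blue_end 0.81 err x,y -2.2 1.9 z 183.0
top tote_up_grip_right 0.88 err x,y 0.7 -1.9 z 175.0
top tote_up_grip_left 0.74 err x,y -0.1 0.8 z 172.0
wrist tote_up 0.66 err x,y 1.2 3.6 z 98.0
wrist tote_up_grip_right 0.75 err x,y 6.6 -3.1 z 174.0
wrist tote_up_grip_left 0.79 err x,y 3.6 6.0 z 168.0
```

```bash
python3 -m inch '[[0,0,0,0.006,0],[0,0,0,0.006,0],[0,0,0,0.006,0],[0,0,0,0.006,0],[0,0,0,0.006,0],[0,0,0,0.006,0],[0,0,0,0.006,0],[0,0,0,0.006,0],[0,0,0,0,0],[0,0,0,0,0]]' 60
python3 d.py
```

```text
time: 46.4
ee_pos: [0.561, 0.1156, 0.1371]
eef_rot: [0.94, 0.342, 0.0, 0.0]
force: [-0.1, 0.7, -1.9]
gripper_width: 0.08
grasp_force: 59.3
[561.  115.6 137.1] [-0.1  0.7 -1.9] 46.4
side tote_up 0.79 err x,y -0.4 -5.1 z 77.0
side tote_up_blue_end 0.68 err x,y 1.6 -1.1 z 161.0
side tote_up_grip_right 0.96 err x,y -1.7 -0.0 z 150.0
top tote_up 0.67 err x,y -3.7 0.5 z 73.0
top tote_up_blue_end 0.61 err x,y -0.3 3.2 z 152.0
top tote_up_grip_right 0.94 err x,y 4.6 -4.8 z 148.0
top tote_up_grip_left 0.87 err x,y 3.6 -0.1 z 146.0
wrist tote_up 0.84 err x,y -2.5 3.7 z 70.0
wrist tote_up_grip_right 0.73 err x,y 3.9 -1.4 z 150.0
wrist tote_up_grip_left 0.58 err x,y 3.9 -0.3 z 147.0
```

The tote is inside the collar with no side load. I'll lower it to contact.

```bash
python3 -m inch '[[0,0,0,0.003,0],[0,0,0,0.003,0],[0,0,0,0.003,0],[0,0,0,0.002,0],[0,0,0,0.002,0],[0,0,0,0.002,0],[0,0,0,0.001,0],[0,0,0,0,0],[0,0,0,0,0],[0,0,0,0,0]]' 60
```

```text
time: 48.4
ee_pos: [0.561, 0.1156, 0.1291]
eef_rot: [0.94, 0.342, 0.0, 0.0]
force: [0.5, -0.1, -1.1]
gripper_width: 0.078
grasp_force: 59.5
```

```bash
python3 -m inch '[[0,0,0,0.0015,0],[0,0,0,0.0015,0],[0,0,0,0.0015,0],[0,0,0,0.0005,0],[0,0,0,0,0],[0,0,0,0,0],[0,0,0,0,0],[0,0,0,0,0],[0,0,0,0,0],[0,0,0,0,0]]' 60
```

```text
time: 49.65
ee_pos: [0.5614, 0.1154, 0.1288]
eef_rot: [0.94, 0.342, 0.001, 0.001]
force: [-5.4, -1.9, 15.6]
gripper_width: 0.075
grasp_force: 62.1
```

It made contact at 128.8 mm, which matches the predicted ledge height of 129 mm. I'll unload, open and retreat.

```bash
python3 -m inch '[[0,0,0,-0.0044,0],[0,0,0,0,0],[0.1,0,0,0,0],[0.15,0,0,0,0],[0.25,0,0,0,0],[0.5,0,0,0,0],[0.5,0,0,0,0],[0.5,0,0,-0.02,0],[0.5,0,0,-0.05,0],[0.5,0,0,-0.08,0]]' 20
python3 -m inch '[[0.5,0,0,-0.08,0],[0.5,0,0.05,-0.03,0],[0.5,0,0.1,0,0],[0.5,0,0.1,0,0],[0.5,0,0.1,0,0],[0.5,0,0,0,0],[0.5,0,0,0,0],[0.5,0,0,0,0],[0.5,0,0,0,0],[0.5,0,0,0,0]]' 20
python3 d.py; python3 -c "
from h import *
T,im=snap('side'); look(['tote_low_blue_end','tote_low','beaker'],'side',T,n=1)"
```

```text
time: 50.9
ee_pos: [0.5605, 0.1156, 0.2044]
eef_rot: [0.94, 0.342, -0.001, -0.0]
force: [-0.1, 0.0, 0.5]
gripper_width: 0.502
grasp_force: 0.0
time: 52.15
ee_pos: [0.6733, -0.018, 0.259]
eef_rot: [0.94, 0.342, 0.0, 0.0]
force: [0.6, -0.7, 0.1]
gripper_width: 0.497
grasp_force: 0.0
[673.3 -18.  259. ] [ 0.6 -0.7  0.1] 52.15
side tote_up 0.71 err x,y -1.4 -6.6 z 70.0
side tote_up_blue_end 0.69 err x,y -0.0 0.9 z 154.0
side tote_up_grip_right 0.82 err x,y 1.2 -0.5 z 145.0
side tote_up_grip_left 0.62 err x,y -3.4 -2.5 z 148.0
top tote_up 0.97 err x,y -3.3 0.2 z 62.0
top tote_up_blue_end 0.67 err x,y 0.4 2.2 z 150.0
top tote_up_grip_right 0.65 err x,y 4.3 -1.8 z 140.0
top tote_up_grip_left 0.71 err x,y -1.2 0.9 z 141.0
wrist tote_up 0.65 err x,y -2.0 1.0 z 65.0
wrist tote_up_grip_left 0.96 err x,y 2.8 2.1 z 139.0
side tote_low_blue_end 0.54 [ 439. -478.    1.]
side tote_low 0.58 [524. 161.   2.]
side beaker 0.57 [425.  -3.   4.]
```

```bash
python3 -c "
from workcell import bot
print(bot.job_done())"
```

```text
the job is handed in; nothing more can be done
None
```

The empty tote was laid down on its base, let go, picked up again by its rim, and stacked end for end on the loaded tote. It measures level at ledge height, and the job was handed in at about 53 s; I could not see the jars once the tote was on top.

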